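Aim and raise the telescopic bench camera

TASK

First grip the bench camera's post by its black grip and turn it, still fully down, until the camera points squarely at the middle of the purple tube rack, and keep it there a moment. Then, with the orange button on the grip squeezed in, pull the camera straight up past the first stop to the second stop, the end of its travel, still pointing at the rack. Finish holding it up there with the button still squeezed (it sinks if let go), and leave the tube rack, tip box, bottle, mouse and marker where they are.

Things in the scene. Friction and masses are not known exactly. Their poses are not given: they have to be found in the camera images.
- grip (a point): Centre of the upright black grip, a block 30 (x) x 36 (y) x 58 mm (z) on top of the post, on its vertical axis; 190 mm above the table when down. The block reaches 27 mm above this point and 31 below. Turns and rises with the grip: +x is where the camera points (horizontally), +y the orange button's side, z up. Grasp from above, fingers closing along y: one on the button, one on the plain face.
- lens (a point): Front of the camera's black lens, 112 mm ahead (+x of the grip) of the post's axis and 61 mm below the grip's centre. The white camera, 62 mm wide, looks 53 deg down; it hangs on a 14 mm wide bracket in front of the grip, 45 to 130 mm from the axis, its top 15 mm above the grip's centre. Axes as the grip's.
- swivel (a joint): Turn of the whole post about its vertical axis, rad, positive counter-clockwise from above, free over -1.6 to 1.6 from an arbitrary zero; turning by an angle turns the camera's direction by the same angle. It stays where it is left (about 0.08 N m of friction). It may be turned with the button in or out.
- head (a joint): Height of the telescope, m: 0 fully down, about 0.06 first stop, 0.12 second stop, the hard upper end of travel. At 0 and 0.06 a catch blocks it (2 mm play) unless the button is pressed; with the button kept pressed it rises through both. Camera and grip weigh about 4 N, light friction. The second stop has no catch: let go there, it sinks to a lower catch.
- lock (a joint): Orange release button on the grip's +y face, m: 0 free, 0.005 fully in (towards the axis); catches clear from 0.003 on. 22 (x) x 34 mm (z), level with the grip's centre. Its face is 24 mm from the axis when free, 19 mm when in; the plain opposite face is 18 mm from the axis (42 mm across free, 37 squeezed). Spring: about 2 N to start, 5.6 N fully in.
- post: Fixed foot of the camera post, a dark steel disc 150 mm across and 12 mm thick on the table; the origin is the centre of its underside, on the post's vertical axis.
- rack: Purple tube rack with 16 white tube caps, 84 x 84 mm, 48 mm high, loose, about 0.26 m from the post, ahead of it to one side; origin at the centre of its underside. The thing to point the camera at.
- tipbox: Pipette tip box, green with white top and black dots, 84 x 84 x 43 mm, loose, on the other side; origin at the centre of its underside. Not to be filmed or moved.
- bottle: Amber bottle with white cap, 60 mm across, 130 mm high; origin at the centre of its underside. Bystander.
- mouse: Light grey computer mouse 105 x 60 x 33 mm; origin at the centre of its underside. Bystander.
- marker: White marker pen with red cap, 150 mm long along its x, 16 mm thick; origin under the middle of its white barrel. Bystander.
Mind the look-alikes: they are no part of the job. What is shaped like the post but brown is not meant. There is more than one size of the rack; the one meant has the size given above.

How it is judged:
By the outcome, as a careful person would: the job done as asked, in the order asked, and still so for the second after the job is handed in, while the arm keeps its last pose, push and grip.
It also fails if it takes over 40 s, if anything falls off the work surface, if the arm or the gripper's body presses on something with over 40 N, if the wrist force passes 120 N, or if a joint passes its speed limit or range.

ROBOT

A 6-joint arm with a two-finger parallel gripper is mounted at the origin on the work surface. World frame = base frame: x ahead of the robot, y to its left, z up, the work surface at z = 0. Lengths are in m, angles in rad, forces in N, time in s.
With the tool pointing down it reaches from about 0.375 to 0.975 m from the base axis. Payload 3.8 kg.
Tool frame: the origin (TCP) lies midway between the tips of the shut fingers; the grasp point (between the pads) lies 19 mm behind it; z points along the fingers, y is the line along which they close (so a half turn about z gives the same grasp; the last joint's range is limited). The gripper opens to 88 mm and grips with 3 to 60 N. Pads are 18 mm wide; open, the fingers measure 123 mm over their backs; the gripper's body (75 mm by 187 mm) begins 45 mm behind the grasp point.
Start: joints at [-1.276, 0.264, 1.604, -0, 1.274, -0.037], TCP at [0.22, -0.638, 0.239] pointing down, gripper open.
Joint ranges: [-2.63, 2.63], [-0.94, 2.18], [0.31, 2.57], [-1.31, 4.45], [0, 2.66], [-2.55, 2.55]. Speed limits (rad/s): [2.57, 2.57, 3.14, 3.14, 3.14, 3.14].

INTERFACE

Orientations are given as a rotation vector (axis times angle).
In Python, from cell import manip, inverse_kinematics, cams, order gives the robot as it stands. Calls block until the motion is done:
- manip.move_pose(position, orientation): joint-space move of the TCP to a pose.
- manip.move_linear(position, rate=0.15, rot=None): straight line of the TCP; rot=None keeps the orientation; rate is the mean speed in m/s.
- manip.set_joints(angles): joint-space move.
- manip.set_gripper(opening, force=None): finger opening in m; force is the grip in N (None keeps the last); returns when the fingers have stopped.
- manip.dwell(seconds).
- inverse_kinematics(position, orientation): joint angles nearest the present ones, or None.
- manip.state(): the state.
- cams.capture(name): name is "scene" or "top" or "wrist"; returns a dict with "image" (384x512x3 uint8, blue, green, red), "z_map" (384x512 float32, m along the optical axis (not along the pixel's ray), 0 where there is no reading), "intrinsics" (3x3 intrinsics, pixels), "position" and "orientation" of the camera in the world; the wrist camera has in their place "T_tool_cam" (4x4, takes a point from camera to tool coordinates, whose origin is the TCP and whose axes are the flange's). Camera axes: x right, y down, z forward; pixel columns grow to the right and rows downward; lengths in m; the calibration is good to about 2 mm. A picture is of the moment at which its call begins: read the wrist's pose just before it.
A pose or a line that the arm cannot do raises manip.IKError and nothing moves.
- order.close_job(): hands the job in; it is judged then, once.
The state is a dict: "clock": time; "joint_pos": joint angles; "joint_velocities": joint speeds; "tau": joint torques, N m; "tool_pos": TCP position; "tcp_rot": TCP orientation; "contact_force": force on the tool from outside, world axes, zero at the start; "moment": the same for the moment, N m; "gripper_width": finger opening in m; "grasp_force": force on a finger pad.
Only numpy, scipy, OpenCV 4.12 (cv2) and the standard library are available. Lean on these libraries where they do the work, as an engineer would, in place of code of your own. Each camera call takes 0.05 s, during which the arm holds its last target. There are 200 camera calls.

## Working session

There is one attempt and no reset: what is moved stays moved. The work goes in short steps, each a Python script; the robot and the scene stay as the last script left them, time stands still between calls to the robot, and variables do not carry over. Pictures are saved under pics/ and viewed, at most 10 in all, crops included, and the job is handed in when it is done.

```bash
ls; mkdir -p pics; python3 - <<'E'
from cell import manip,cams
import cv2,numpy as np,pickle
d={n:cams.capture(n) for n in("scene","top")}
pickle.dump(d,open('d0.pkl','wb'))
for n in d:
    cv2.imwrite(f'pics/{n}0.png',d[n]['image']); print(n,d[n]['position'],d[n]['orientation'],d[n]['intrinsics'])
print(manip.state())
E
```

```text
pics
scene [ 1.11849552 -0.56989793  1.19113238] [-2.36168734 -0.89350147  0.29259915] [[462.63881264   0.         251.31521796]
 [  0.         462.63881264 186.85926069]
 [  0.           0.           1.        ]]
top [0.33296834 0.02469804 1.45975415] [-2.15765888  2.09394926 -0.22266172] [[445.69837479   0.         254.0466497 ]
 [  0.         445.69837479 190.728064  ]
 [  0.           0.           1.        ]]
{'clock': 0.1, 'joint_pos': array([-1.27591454e+00,  2.64690770e-01,  1.60524400e+00,  2.82614478e-05,
        1.27368710e+00, -3.68676921e-02]), 'joint_velocities': array([-2.63067525e-04, -1.20959458e-03, -2.24593026e-03,  1.88901481e-05,
       -2.19399841e-04,  1.53545408e-04]), 'tau': array([-4.48425626e-04, -5.03620398e+01, -3.58071184e+01,  7.29956757e-02,
        2.34138372e-02, -5.83242604e-05]), 'tool_pos': array([ 0.21968656, -0.63757012,  0.23750023]), 'tcp_rot': array([-3.09648606e+00, -5.18378772e-01,  3.67750533e-04]), 'contact_force': array([-0.09578769, -0.97016054,  0.6042203 ]), 'moment': array([ 0.04190297,  0.00885183, -0.04370001]), 'grasp_force': 0.0, 'gripper_width': 0.08817767843674636}
```

View pics/scene0.png

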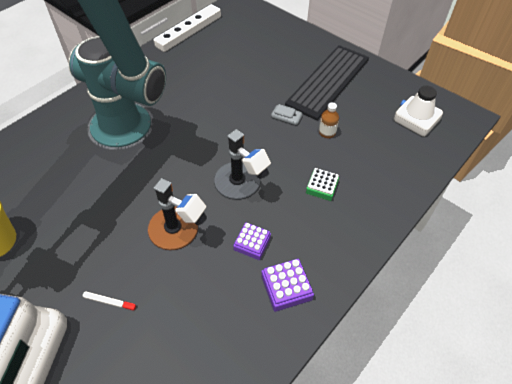

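View pics/top0.png

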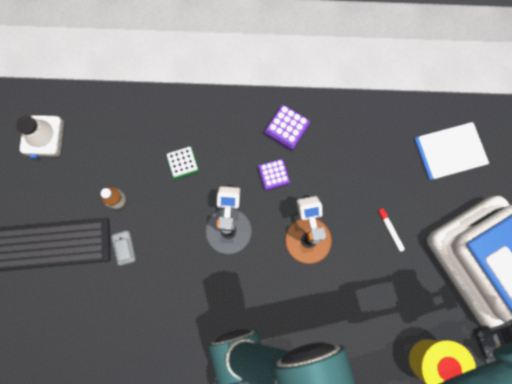

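The top view shows two posts: the grey disc at (228,230) and a brown disc at (309,240), which is the look-alike. There are two racks: a small one at (274,174), about 26 px across (≈84 mm), and a large one at (288,126), about 38 px. I'm taking the grey post and the small rack. The tip box is at (182,162). Next I'll measure both and take a close crop.

```bash
cat > h.py <<'E'
import cv2,numpy as np,pickle
from scipy.spatial.transform import Rotation as R
def rays(c,uv):
    uv=np.atleast_2d(uv).astype(float);K=c['intrinsics']
    d=np.c_[(uv[:,0]-K[0,2])/K[0,0],(uv[:,1]-K[1,2])/K[1,1],np.ones(len(uv))]
    return d@R.from_rotvec(c['orientation']).as_matrix().T
def plane(c,uv,z):
    r=rays(c,uv);p=np.array(c['position']);return p+r*((z-p[2])/r[:,2])[:,None]
def cloud(c):
    v,u=np.mgrid[:384,:512];r=rays(c,np.c_[u.ravel(),v.ravel()])
    return (np.array(c['position'])+r*c['z_map'].reshape(-1,1)).reshape(384,512,3)
def purple(c,lo=120,hi=150):
    h=cv2.cvtColor(c['image'],cv2.COLOR_BGR2HSV)
    return cv2.morphologyEx(cv2.inRange(h,(lo,100,60),(hi,255,255)),cv2.MORPH_CLOSE,np.ones((7,7)))
E
python3 - <<'E'
from h import *
d=pickle.load(open('d0.pkl','rb'))
for n in d:
    c=d[n];P=cloud(c)
    cs,_=cv2.findContours(purple(c),0,2)
    for k in cs:
        if cv2.contourArea(k)<150: continue
        m=np.zeros((384,512),np.uint8);cv2.drawContours(m,[k],-1,255,-1)
        q=P[m>0];t=q[(q[:,2]>.035)]
        r=cv2.minAreaRect(t[:,:2].astype(np.float32)*1000)
        print(n,'rack px',cv2.boundingRect(k),'rect mm',r,'z',np.percentile(q[:,2],[5,50,95]))
    im=c['image'].astype(int)
    pc=np.array([228,230]) if n=='top' else np.array([238,181])
    base=plane(c,pc,0.012)[0]
    near=np.linalg.norm(P[...,:2]-base[:2],axis=2)<.16
    # disc by height 
    dk=near&(P[...,2]>.006)&(P[...,2]<.02)
    g=near&(P[...,2]>.208)&(P[...,2]<.226)
    for nm,m in(('disc',dk),('griptop',g)):
        q=P[m];
        if len(q): print(n,nm,len(q),'min',q.min(0),'max',q.max(0),'enc',cv2.minEnclosingCircle(q[:,:2].astype(np.float32)),cv2.minAreaRect(q[:,:2].astype(np.float32)*1000))
    hsv=cv2.cvtColor(c['image'],cv2.COLOR_BGR2HSV)
    for nm,lo,hi in(('orange',(5,110,80),(22,255,255)),('blue',(100,120,80),(120,255,255))):
        m=near&(cv2.inRange(hsv,lo,hi)>0);q=P[m]
        if len(q): print(n,nm,len(q),np.median(q,0))
    cv2.imwrite(f'pics/crop_{n}.png',cv2.resize(c['image'][140:260,170:350] if n=='top' else c['image'][110:290,130:330],None,fx=3.3,fy=3.3,interpolation=2))
a=cv2.imread('pics/crop_top.png');b=cv2.imread('pics/crop_scene.png')
b=cv2.resize(b,(400,360));a=cv2.resize(a,(400,267));b=np.vstack([b]);o=np.zeros((360,800,3),np.uint8);o[:267,:400]=a;o[:,400:]=b;cv2.imwrite('pics/crops.png',o)
E
```

```text
scene rack px (261, 258, 53, 53) rect mm ((984.732666015625, -287.3907470703125), (138.29225158691406, 609.660888671875), 38.117244720458984) z [0.01447803 0.05281923 0.06520406]
scene rack px (233, 222, 38, 38) rect mm ((862.6011962890625, -308.2328186035156), (95.41015625, 725.740478515625), 36.87167739868164) z [0.00792784 0.039669   0.04955152]
scene disc 977 min [ 0.36093141 -0.0676798   0.00603211] max [0.59819388 0.20148106 0.01987768] enc ((0.486512154340744, 0.0751725509762764), 0.14302383363246918) ((499.3955993652344, 96.54325103759766), (235.5172882080078, 262.3763732910156), 42.8210563659668)
scene griptop 132 min [0.46589486 0.06686114 0.20813886] max [0.49993032 0.10715462 0.2222747 ] enc ((0.48422181606292725, 0.0860324576497078), 0.024885017424821854) ((483.0245361328125, 87.05531311035156), (40.126304626464844, 34.122196197509766), 89.5579833984375)
scene orange 5 [0.49600673 0.10453396 0.19056576]
scene blue 42 [0.54982424 0.08544201 0.19088806]
top rack px (258, 159, 32, 32) rect mm ((525.8729248046875, -42.176177978515625), (97.3541030883789, 396.55963134765625),
[... 164 characters left out ...]
1.9447250366211), 59.22364044189453) z [0.00567761 0.05280599 0.06607295]
top disc 1366 min [ 0.33452325 -0.06492646  0.00600124] max [0.64237021 0.23906638 0.0199979 ] enc ((0.48537278175354004, 0.08876307308673859), 0.15819673240184784) ((486.6072082519531, 90.15032196044922), (303.3211669921875, 304.33050537109375), 79.24331665039062)
top griptop 153 min [0.46838248 0.06859682 0.20917708] max [0.50041616 0.10877802 0.22394953] enc ((0.48404449224472046, 0.08726732432842255), 0.02213773876428604) ((484.4690856933594, 88.70940399169922), (31.81582260131836, 39.98139953613281), 0.9837968349456787)
top orange 12 [0.49852428 0.12459539 0.01486651]
top blue 81 [0.55035444 0.08657426 0.18942249]
```

View pics/crops.png

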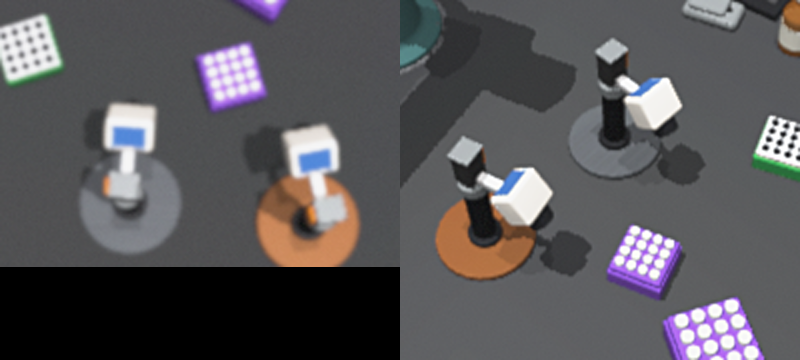

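The crops confirm both choices. The grey-disc post has an orange button on its left (+y) face, its camera faces roughly +x, and its grip top is at (0.484, 0.088). The 84 mm rack is the small one. I'll move above the post and look from there with the wrist camera.

```bash
python3 - <<'E'
from cell import manip,cams,inverse_kinematics
from h import *
s=manip.state();p=s['tool_pos'].copy();p[2]=.40
manip.move_linear(p,rate=.25)
manip.move_pose([.53,.06,.42],[0,np.pi,0])
s=manip.state();c=cams.capture('wrist')
T=np.eye(4);T[:3,:3]=R.from_rotvec(s['tcp_rot']).as_matrix();T[:3,3]=s['tool_pos'];T=T@c['T_tool_cam']
c['position']=T[:3,3];c['orientation']=R.from_matrix(T[:3,:3]).as_rotvec()
pickle.dump(c,open('w1.pkl','wb'));cv2.imwrite('pics/w1.png',c['image'])
print(s['clock'],s['tool_pos'],s['joint_pos'],T)
E
```

```text
3.5833 [0.53019255 0.05928878 0.4199032 ] [ 6.48680666e-02 -6.49834924e-02  1.63779703e+00 -3.06700904e-04
  1.56885900e+00 -1.50466229e+00] [[ 9.04918704e-04  9.49953255e-01  3.12390772e-01  4.48372961e-01]
 [ 9.99998603e-01 -4.20643800e-04 -1.61760698e-03  5.88476281e-02]
 [-1.40524577e-03  3.12391800e-01 -9.49952309e-01  5.65553444e-01]
 [ 0.00000000e+00  0.00000000e+00  0.00000000e+00  1.00000000e+00]]
```

View pics/w1.png

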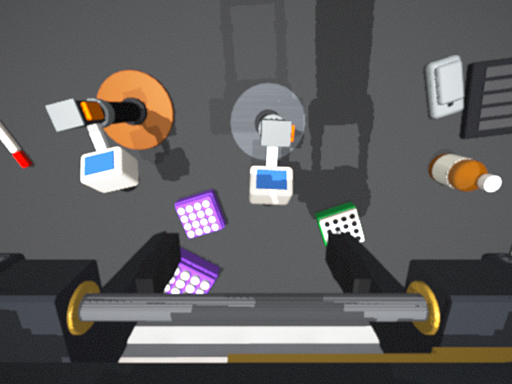

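The wrist view shows the grey post's grip top at (276,132) with its orange button at (292,132), and the camera head at (271,185). The small rack is at (200,215) and the brown look-alike is at (130,110). I'll measure the axis, heading and rack from this view, with the top and scene views as a check.

```bash
python3 - <<'E'
from h import *
d=pickle.load(open('d0.pkl','rb'));d['wrist']=pickle.load(open('w1.pkl','rb'))
seed={'top':(274,174),'scene':(252,240),'wrist':(200,215)}
for n in d:
    c=d[n];P=cloud(c)
    # rack: purple outline incl. caps -> use top-face points by depth, trimmed
    for k in cv2.findContours(purple(c),0,2)[0]:
        if cv2.pointPolygonTest(k,seed[n],False)<0: continue
        m=np.zeros((384,512),np.uint8);cv2.drawContours(m,[k],-1,255,-1)
        q=P[cv2.erode(m,np.ones((3,3)))>0];
        t=q[(q[:,2]>.036)&(q[:,2]<.06)&(np.linalg.norm(q[:,:2]-np.median(q[:,:2],0),axis=1)<.065)]
        print(n,'rack top rect',cv2.minAreaRect(t[:,:2].astype(np.float32)*1000),'z',np.median(t[:,2]))
    # caps: white blobs inside
    h=cv2.cvtColor(c['image'],cv2.COLOR_BGR2HSV)
    w=(cv2.inRange(h,(0,0,150),(180,80,255))>0)
    for k in cv2.findContours(purple(c),0,2)[0]:
        if cv2.pointPolygonTest(k,seed[n],False)<0: continue
        m=np.zeros((384,512),np.uint8);cv2.drawContours(m,[cv2.convexHull(k)],-1,255,-1)
        v,u=np.nonzero(w&(m>0));pp=plane(c,np.c_[u,v],.048)[:,:2];print(n,'caps centroid z48',pp.mean(0),'rect',cv2.minAreaRect((pp*1000).astype(np.float32)))
    ax=np.array([.484,.0885])
    near=np.linalg.norm(P[...,:2]-ax,axis=2)<.04
    g=near&(P[...,2]>.210)&(P[...,2]<.224)
    print(n,'grip top',cv2.minAreaRect((P[g][:,:2]*1000).astype(np.float32)),P[g].mean(0))
    uv=np.argwhere(g)[:,::-1];pp=plane(c,uv,.217)[:,:2];print('   plane217',cv2.minAreaRect((pp*1000).astype(np.float32)))
    b=(cv2.inRange(h,(100,120,80),(122,255,255))>0)&(np.linalg.norm(P[...,:2]-ax,axis=2)<.13)&(P[...,2]>.1)
    print('   blue',np.median(P[b],0),P[b].mean(0),b.sum())
    o=(cv2.inRange(h,(5,110,80),(22,255,255))>0)&(np.linalg.norm(P[...,:2]-ax,axis=2)<.05)&(P[...,2]>.15)
    if o.sum(): print('   orange',P[o].mean(0),o.sum())
c=d['wrist'];g=c['image'].max(2)
print('disc/table grey',g[115,243],g[115,215])
m=((g>g[115,243]-8)&(g<g[115,243]+12)).astype(np.uint8);m=cv2.morphologyEx(m,2,np.ones((3,3)))
n_,l,st,_=cv2.connectedComponentsWithStats(m);i=l[115,243];k=max(cv2.findContours((l==i).astype(np.uint8),0,1)[0],key=cv2.contourArea)
pp=plane(c,cv2.convexHull(k)[:,0],.012);print('disc',cv2.minEnclosingCircle((pp[:,:2]*1000).astype(np.float32)),st[i])
E
```

```text
scene rack top rect ((675.4784545898438, -58.46299362182617), (75.54899597167969, 75.5721206665039), 16.38421630859375) z 0.04226678412880536
scene caps centroid z48 [ 0.67359519 -0.05715573] rect ((672.8513793945312, -56.98282241821289), (68.7894287109375, 72.13243103027344), 18.57954216003418)
scene grip top ((483.0245056152344, 87.0552978515625), (40.1263313293457, 34.12215805053711), 89.55805969238281) [0.48311579 0.0862316  0.21682686]
   plane217 ((484.3544616699219, 85.9891357421875), (40.76780319213867, 37.26988220214844), 86.83800506591797)
   blue [0.54982424 0.08544201 0.19088806] [0.54947263 0.08325797 0.19065496] 42
   orange [0.49651377 0.10398442 0.19136893] 5
top grip top ((484.4984130859375, 87.00017547607422), (31.81582260131836, 36.562442779541016), 0.9837968349456787) [0.48356286 0.08702344 0.21816107]
   plane217 ((484.3721008300781, 87.08527374267578), (30.950902938842773, 36.41543960571289), 1.7307029962539673)
   blue [0.55035444 0.08657426 0.18942249] [0.55013942 0.08544571 0.18929136] 81
   orange [0.48626818 0.10879794 0.20746563] 5
wrist rack top rect ((671.56591796875, -55.25725555419922), (78.08463287353516, 75.95396423339844), 17.622425079345703) z 0.040895710624740844
wrist caps centroid z48 [ 0.67276233 -0.05563702] rect ((673.9385375976562, -56.32870864868164), (73.0962905883789, 72.38785552978516), 17.577186584472656)
wrist grip top ((482.26824951171875, 86.91529083251953), (36.905574798583984, 31.98396873474121), 87.9316177368164) [0.48192522 0.0869074  0.21797167]
   plane217 ((482.2001953125, 86.92113494873047), (36.98602294921875, 32.02775192260742), 87.5472183227539)
   blue [0.54939922 0.08425605 0.19027593] [0.54817413 0.08408133 0.1951688 ] 522
   orange [0.50926674 0.09711442 0.50657837] 3968
disc/table grey 151 87
disc ((470.0189208984375, 84.1609878540039), 69.88552856445312) [ 232   84   70   44 1701]
```

Both views agree: the axis is at (0.483, 0.087), the heading is about -1.5°, and the rack is at (0.673, -0.0565), 84 mm class and 0.24 m away. The bearing is -0.647 rad. Now I'll descend and grip.

```bash
cat >> h.py <<'E'
def rot(yaw): return (R.from_euler('z',yaw)*R.from_rotvec([0,np.pi,0])).as_rotvec()
E
python3 - <<'E'
from cell import manip
from h import *
y=np.deg2rad(-1.5)
manip.move_pose([.483,.0873,.29],rot(y))
manip.move_linear([.483,.0873,.171],rate=.1)
def pr(t):
    s=manip.state();print(t,round(s['clock'],2),s['tool_pos'].round(4),'F',s['contact_force'].round(2),'M',s['moment'].round(3),'w',round(s['gripper_width'],4),s['grasp_force'],s['joint_pos'].round(3))
pr('down')
manip.set_gripper(.03,force=25);manip.dwell(.3);pr('grip')
E
```

```text
down 5.59 [0.4837 0.0874 0.1718] F [ 0.8   0.02 -0.78] M [ 0.061 -0.161  0.006] w 0.0879 0.0 [ 0.128 -0.033  2.062 -0.     1.112 -1.417]
grip 6.72 [0.483  0.0882 0.1711] F [-0.68  5.45  0.91] M [ 1.042 -0.101  0.105] w 0.0356 24.921048120595515 [ 1.290e-01 -3.300e-02  2.063e+00  2.000e-03  1.111e+00 -1.417e+00]
```

Gripped: the width is 35.6 mm, so the button is fully in. Next I'll turn to the bearing in small steps.

```bash
cat >> h.py <<'E'
def pr(manip,t):
    s=manip.state();print(t,round(s['clock'],2),s['tool_pos'].round(4),'F',s['contact_force'].round(2),'M',s['moment'].round(3),'w',round(s['gripper_width'],4),round(s['grasp_force'],1),'yaw',round(np.rad2deg((R.from_rotvec(s['tcp_rot'])*R.from_rotvec([0,np.pi,0]).inv()).as_euler('xyz')[2]),2))
E
python3 - <<'E'
from cell import manip,cams,inverse_kinematics
from h import *
for y in np.linspace(np.deg2rad(-1.5),-.6466,5)[1:]:
    manip.set_joints(inverse_kinematics([.483,.0878,.171],rot(y)));pr(manip,'turn')
manip.dwell(.5);pr(manip,'set')
d={n:cams.capture(n) for n in('scene','top')}
s=manip.state();c=cams.capture('wrist')
T=np.eye(4);T[:3,:3]=R.from_rotvec(s['tcp_rot']).as_matrix();T[:3,3]=s['tool_pos'];T=T@c['T_tool_cam']
c['position']=T[:3,3];c['orientation']=R.from_matrix(T[:3,:3]).as_rotvec();d['wrist']=c
pickle.dump(d,open('d2.pkl','wb'))
o=np.hstack([d['top']['image'],d['wrist']['image']]);cv2.imwrite('pics/t2.png',cv2.resize(o,(800,300),interpolation=3))
E
```

```text
turn 7.0 [0.4831 0.0882 0.1711] F [0.36 4.19 0.44] M [ 0.945 -0.092 -0.139] w 0.0362 25.0 yaw -10.21
turn 7.28 [0.4831 0.0882 0.1711] F [0.23 5.45 0.11] M [ 1.154 -0.19  -0.056] w 0.0362 25.0 yaw -18.97
turn 7.55 [0.4831 0.0883 0.1711] F [0.24 4.69 0.15] M [ 1.102 -0.194 -0.087] w 0.0359 25.0 yaw -27.87
turn 7.83 [0.4832 0.0882 0.1711] F [ 0.32  5.58 -0.68] M [ 1.092 -0.225 -0.098] w 0.036 25.0 yaw -36.76
set 8.32 [0.4832 0.0882 0.1711] F [-0.35  4.88  0.21] M [ 1.083 -0.301 -0.093] w 0.0358 25.0 yaw -36.74
```

View pics/t2.png

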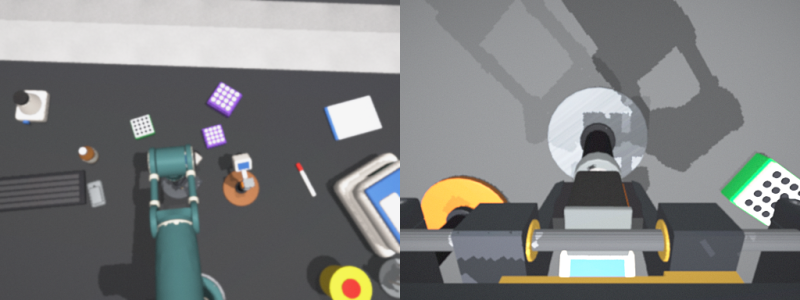

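In the top view the camera head, at about (197,157) in the picture, points towards the small rack at (213,135). The wrist view shows the grip square between the fingers, with the blue patch centred at (597,265). I'll check the heading numerically.

```bash
python3 - <<'E'
from h import *
d=pickle.load(open('d2.pkl','rb'));c=d['wrist'];P=cloud(c);ax=np.array([.4832,.0877])
h=cv2.cvtColor(c['image'],cv2.COLOR_BGR2HSV)
rr=np.linalg.norm(P[...,:2]-ax,axis=2)
# disc: saturation-free bright pixels near table plane, height-based outline
m=((P[...,2]>.006)&(P[...,2]<.018)&(rr<.1)).astype(np.uint8);m=cv2.morphologyEx(m,2,np.ones((3,3)))
n,l,st,_=cv2.connectedComponentsWithStats(m);i=1+st[1:,4].argmax()
pp=plane(c,np.argwhere(l==i)[:,::-1],.012)[:,:2]
print('disc',cv2.minEnclosingCircle((pp*1000).astype(np.float32)),st[i])
for n in('wrist','scene','top'):
    c=d[n];P=cloud(c);h=cv2.cvtColor(c['image'],cv2.COLOR_BGR2HSV);rr=np.linalg.norm(P[...,:2]-ax,axis=2)
    b=(cv2.inRange(h,(85,60,80),(122,255,255))>0)&(rr<.13)&(rr>.04)&(P[...,2]>.12)&(P[...,2]<.21)
    if b.sum()>5:
        r=cv2.minAreaRect((P[b][:,:2]*1000).astype(np.float32));q=P[b].mean(0);print(n,b.sum(),'blue',q,r,'heading',np.rad2deg(np.arctan2(*(q[:2]-ax)[::-1])))
    w=(cv2.inRange(h,(0,0,130),(180,60,255))>0)&(rr<.15)&(rr>.04)&(P[...,2]>.09)&(P[...,2]<.21)
    if w.sum()>5: q=P[w|b];r=cv2.minAreaRect((q[:,:2]*1000).astype(np.float32));print(n,w.sum(),'head',r,'heading',np.rad2deg(np.arctan2(r[0][1]/1e3-ax[1],r[0][0]/1e3-ax[0])))
E
```

```text
disc ((481.5036315917969, 87.90969848632812), 74.13372802734375) [ 189  111  128  115 8983]
wrist 1405 blue [0.53007869 0.05152613 0.18472741] ((530.0177001953125, 51.735328674316406), (43.06885528564453, 10.60254955291748), 53.181705474853516) heading -37.655518856262006
wrist 1061 head ((530.592529296875, 51.09098815917969), (61.97492218017578, 17.55196189880371), 52.49586868286133) heading -37.684786167990325
scene 44 blue [0.53666579 0.04625522 0.19103613] ((536.321533203125, 47.12226104736328), (44.950443267822266, 26.301881790161133), 54.40817642211914) heading -37.781569247079524
scene 432 head ((544.6322631835938, 40.327823638916016), (61.78120040893555, 75.30525970458984), 52.42589569091797) heading -37.6368448923615
top 9 blue [0.54271613 0.05496729 0.19133862] ((545.3072509765625, 55.20365524291992), (26.65774154663086, 2.0105834007263184), 7.576810836791992) heading -28.809935527739025
top 84 head ((549.8047485351562, 26.233963012695312), (48.88759231567383, 60.630157470703125), 7.576810359954834) heading -42.702296955716996
```

The heading reads -36.8° to -37.7° against a needed bearing of -37.1°, so it points squarely. I'll hold a moment, then pull straight up.

```bash
python3 - <<'E'
from cell import manip,cams
from h import *
manip.set_gripper(.03,force=35);manip.dwell(1.0);pr(manip,'held')
y=-.6466
for dz in(.03,.06,.09,.115,.119,.121,.1225):
    manip.move_linear([.483,.0878,.171+dz],rate=.05,rot=rot(y));pr(manip,dz)
manip.dwell(.5);pr(manip,'end')
c=cams.capture('scene');P=cloud(c);pickle.dump(c,open('d3.pkl','wb'))
cv2.imwrite('pics/s3.png',cv2.resize(c['image'][90:290,130:350],None,fx=3,fy=3))
E
```

```text
held 9.69 [0.4832 0.0883 0.1711] F [0.32 5.54 0.19] M [ 1.073 -0.242 -0.048] w 0.0357 35.0 yaw -36.73
0.03 10.44 [0.4831 0.0882 0.2005] F [ 1.74  5.7  -3.69] M [ 1.126 -0.543 -0.038] w 0.0355 35.0 yaw -36.73
0.06 11.19 [0.4831 0.0882 0.2304] F [ 1.72  4.13 -3.82] M [ 1.111 -0.57  -0.113] w 0.0358 35.0 yaw -36.73
0.09 11.94 [0.4831 0.0882 0.2603] F [ 1.27  5.24 -2.9 ] M [ 1.112 -0.586  0.006] w 0.036 35.0 yaw -36.76
0.115 12.59 [0.4831 0.0882 0.2853] F [ 2.04  5.72 -3.77] M [ 1.155 -0.632  0.045] w 0.0359 35.0 yaw -36.81
0.119 12.84 [0.4831 0.0882 0.2894] F [ 1.38  5.21 -2.94] M [ 1.156 -0.596  0.051] w 0.0356 35.0 yaw -36.81
0.121 13.09 [0.4831 0.0882 0.2911] F [ 1.22  5.79 -3.95] M [ 1.231 -0.671  0.106] w 0.0358 35.0 yaw -36.81
0.1225 13.34 [0.483  0.0882 0.2912] F [ 3.02  4.61 -8.99] M [ 1.343 -1.173  0.045] w 0.0357 35.0 yaw -36.81
end 13.84 [0.483  0.0882 0.2912] F [ 3.37  5.01 -9.91] M [ 1.31  -1.25   0.055] w 0.0358 35.0 yaw -36.81
```

View pics/s3.png

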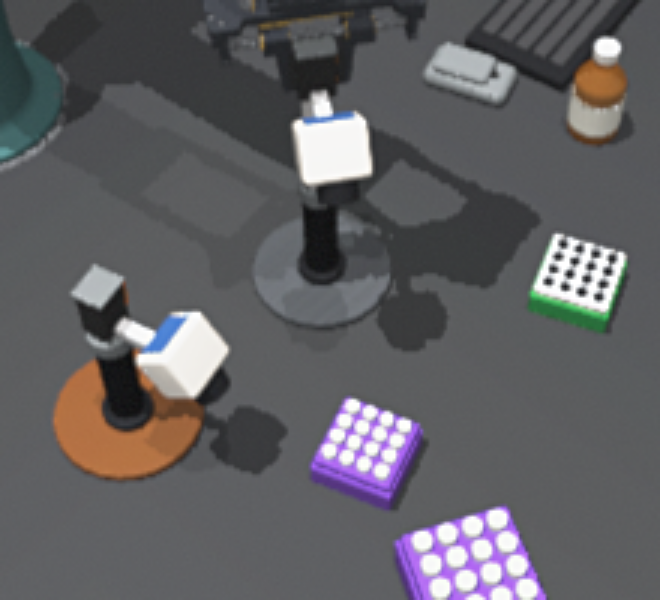

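The picture shows the head raised at (330,150), the post extended and the camera facing the small rack at (367,450), with nothing else moved. The tool rose 120.1 mm and the upward load jumped by 6 N at the hard stop. The button is still in, at 35.8 mm, so I'm handing the job in.

```bash
python3 -c "
from cell import order
print(order.close_job())"
```

```text
the job is handed in; nothing more can be done
None
```

The job is handed in: the camera was turned to point at the middle of the small purple rack (within about 0.5°), then raised 120 mm to the second stop, where the arm is holding it with the button squeezed; the last picture shows the rack, tip box, bottle and mouse undisturbed (the marker was out of frame, but the arm never went near it).

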